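# Clear the heating stand and slide the laid-out soldering board onto its rails

### The job

Lift the copper pan off the iron stand by its arched handle and set it down upright in the middle of the blue-green tile. Then slide the soldering board, with the bangle laid out on it, from the brick hearth across onto the two rails of the stand until it lies flat on both rails between their side flanges, centred along their length; do not lift or tip the board, and do not let the bangle shift from the middle of it. Leave the red-capped jar and the borax dish where they are.

Things in the scene. Friction and masses are not known exactly. Their poses are not given: they have to be found in the camera images.
- stand: fixed black iron stand: two L-section rails along its y, 90 mm long (y -45 to 45), one each side. Ledge tops 94.5 mm high; outer flanges rise 12 mm above them, 102 mm apart inside (along x); 72 mm between the ledges. Both ends open; there the flanges flare out for 12 mm more, to 111 mm. Origin: on the bench under its middle, z up. The hearth is beyond its +y or -y end (varies), 20 to 28 mm off
- hearth: fixed block of pale fire brick, 114 x 114 mm and 96 mm high, flat top 1.5 mm higher than the stand's ledges. Origin: on the bench under its middle; z up; its sides lie within a few degrees of the stand's
- board: loose off-white perforated ceramic soldering board on the hearth, 95 mm (its x) x 90 mm (its y) x 20 mm, 0.26 kg; too wide to grip. Origin: centre of its underside; z up. Its x goes across the stand's rails, its y along them
- bangle: loose wire bangle with one ball, 67 x 73 x 15 mm, 26 g, lying loose in the middle of the board's top. Origin: centre of its underside
- pan: loose copper pan standing on the stand's rails: outside diameter 87 mm (foot 84 mm), rim 50 mm high, 0.26 kg. Over it stands a fixed arched handle in its xz plane, posts at x +-46 mm. Origin: centre of its underside; z up
- pan_grip (a point): middle of the dark wooden grip on top of the pan's arch: a round bar 16 mm thick and 52 mm long along the pan's x, 98 mm above the pan's underside; free all round
- tile: fixed glazed blue-green tile, 92 x 92 x 8 mm, flat on the bench. Origin: centre of its underside; z up
- flux_jar: bystander: small glass jar with a red screw cap, 38 mm diameter, 53 mm high. Origin: centre of its underside
- borax_dish: bystander: round shallow ceramic dish with a white lump of borax in it, 68 mm diameter, 20 mm high. Origin: centre of its underside

How it is judged:
On the way, in this order (a step that is already met when the one before it is completed fails the run):
1. the pan stands upright and let go on the tile (z of pan in the frame of tile between 0.004 and 0.012 m and horizontal distance between pan and tile below 0.022 m and angle between pan's own z axis and vertical below 0.08 rad and linear speed of pan below 0.02 m/s and contact force between the fingers and pan below 0.1 N), for 0.2 s.
2. the board lies flat on both rails of the stand with the bangle on it (z of board in the frame of stand between 0.0915 and 0.0975 m and y of board in the frame of stand between -0.012 and 0.012 m and x of board in the frame of stand between -0.006 and 0.006 m and angle between board's own z axis and vertical below 0.04 rad and linear speed of board below 0.02 m/s and horizontal distance between bangle and board below 0.014 m and z of bangle in the frame of board between 0.015 and 0.025 m), for 0.2 s.
At the end, for the whole second after the job is handed in: Pan upright on the tile, centres within 22 mm. Board flat on both ledges between the flanges, its middle within 12 mm of the stand's along the rails; bangle on it, within 14 mm of its middle. All at rest and let go (all of step 1 and all of step 2); the robot touches nothing.
It fails at once if the pan is tipped by more than 25 degrees (angle between pan's own z axis and vertical above 0.44 rad).
It fails at once if the board is lifted more than 10 mm off the hearth (height (world z) of board above 0.106 m).
It fails at once if the board is tipped by more than 9 degrees (angle between board's own z axis and vertical above 0.16 rad).
It fails at once if the bangle shifts more than 20 mm from the middle of the board (horizontal distance between bangle and board above 0.02 m).
It fails at once if the jar or the dish is moved by more than 30 mm (distance of any of flux_jar, borax_dish from where it was at the start of the episode above 0.03 m).
It also fails if it takes over 72 s, if anything falls off the work surface, if the arm or the gripper's body presses on something with over 40 N, if the wrist force passes 120 N, or if a joint passes its speed limit or range.

### The arm

A 7-joint arm with a two-finger parallel gripper is mounted at the origin on a cart in front of the work surface, level with it; the furniture and walls round the work are solid. World frame = base frame: x ahead of the robot, y to its left, z up, the work surface at z = 0. Lengths are in m, angles in rad, forces in N, time in s.
With the tool pointing down it reaches from about 0.4 to 0.85 m from the base axis. Payload 4.5 kg.
Tool frame: the origin (TCP) lies between the finger pads; the fingertips stand 11 mm ahead of it and the grasp point (between the pads) lies 8 mm behind it; z points along the fingers, y is the line along which they close (so a half turn about z gives the same grasp; the last joint's range is limited). The gripper opens to 88 mm and grips with 3 to 60 N. Pads are 18 mm wide; open, the fingers measure 123 mm over their backs; the gripper's body (75 mm by 187 mm) begins 45 mm behind the grasp point.
Start: joints at [-1.182, 0.689, -0.195, 1.565, 0.157, 0.902, -0.215], TCP at [0.217, 0.586, 0.25] pointing down, gripper open.
Joint ranges: [-3.01, 3.01], [-0.46, 2.08], [-1.47, 1.51], [0.13, 2.56], [-1, 4.14], [0.04, 2.09], [-2.66, 2.66]. Speed limits (rad/s): [2.57, 2.57, 3.14, 3.14, 3.14, 3.14, 3.14].

### API

Orientations are given as [roll, pitch, yaw] about the fixed x, y, z axes, in that order (R = Rz(yaw) Ry(pitch) Rx(roll)).
In Python, from rig import manip gives the robot as it stands.
- The arm moves only by the tool send_rows, never from a script. Its argument "plan" is a list that holds one entry, the list of rows, each a list of 7 numbers: the shift along the tool's x, y, z in m, then the turn, a rotation vector about the tool's x, y, z in rad, then the opening, from 0 (shut) to 1 (fully open). A call has exactly 5 rows; each row shifts and turns the commanded pose from where the row before left it, along the tool's axes as they then stand; what a row does not reach is not made up. A row lasts 1/8 s, in which the tool goes at most 62.5 mm and 10.7 degrees, less where a joint would pass 70% of its speed; a pose out of reach is approached as far as the arm can. A call with a gripper value outside its range is refused whole. The fingers move at their own pace and stop on an object; "squeeze" is the grip in N (left out, the last holds). Time passes only in rows, so rows that do not move let the fingers close, or fill a call up. It gives the time, the measured TCP pose, the force, the opening and the grip force at its end, in the units of the state.
- manip.observe(): the state, without advancing time (a new reading comes with each control period).
- manip.read_camera(name): name is "scene" or "side" or "wrist"; returns (picture, depth): 384x512x3 uint8, blue, green, red; 384x512 float32, m along the optical axis (not along the pixel's ray), 0 where there is no reading.
- manip.calibration(name): a dict with "fovy" (degrees; the focal length in pixels is half the picture's height over the tangent of half this angle, whatever the lens; pixels are square), "cx", "cy" (the principal point, pixels), "view" (4x4, takes a point from world to camera coordinates). Camera axes: x right, y up, looking along -z (the intrinsics and any distortion apply to the point x, -y, -z); pixel columns grow to the right and rows downward; lengths in m; the calibration is good to about 2 mm. A picture is of the moment at which its call begins: read the wrist's pose just before it. calibration takes no time and is no camera call; for the wrist camera it gives the pose at the moment of the call.
- manip.hand_in(): hands the job in; it is judged then, once.
The state is a dict: "clock": time; "joint_pos": joint angles; "dq": joint speeds; "joint_torque": joint torques, N m; "tcp_pos": TCP position; "orientation": TCP orientation; "force": force on the tool from outside, world axes, zero at the start; "ft_torque": the same for the moment, N m; "finger_gap": opening from 0.0 (shut) to 1.0 (fully open); "gripper_force": force on a finger pad.
Only numpy, scipy, OpenCV 4.12 (cv2) and the standard library are available. Lean on these libraries where they do the work, as an engineer would, in place of code of your own. Each camera call takes 0.05 s, during which the arm holds its last target. There are 200 camera calls.

## Working session

There is one attempt and no reset: what is moved stays moved. The work goes in short steps, Python scripts to look and compute and a tool call to move; the robot and the scene stay as the last step left them, time stands still between calls to the robot, and variables do not carry over. Pictures are saved under pics/ and viewed, at most 10 in all, crops included, and the job is handed in when it is done.

Besides the shell and the picture viewer there is one more tool, called after ">>>" as name(argument=value, ...) on one line, values as JSON. send_rows: Moves the arm, as the interface text tells. Its arguments: {"type":"object","properties":{"plan":{"type":"array"},"squeeze":{"type":"number"}},"required":["plan"]}

```bash
ls; mkdir -p pics
cat > h.py <<'E'
import numpy as np,cv2
from rig import manip
def cam(n):
    c=manip.calibration(n); im,d=manip.read_camera(n); return c,im,d
def pts(c,d):
    h,w=d.shape; f=h/2/np.tan(np.radians(c["fovy"])/2)
    v,u=np.mgrid[:h,:w]
    P=np.stack([(u-c["cx"])/f*d,-(v-c["cy"])/f*d,-d,np.ones_like(d)],-1)
    W=P@np.linalg.inv(np.array(c["view"])).T
    W=W[...,:3]; W[d<=0]=np.nan
    return W
E
python3 - <<'E'
from h import *
print(manip.observe())
o=[]
for n in("scene","side","wrist"):
    c,im,d=cam(n); print(n,c); np.savez(f"/tmp/{n}0.npz",im=im,d=d,W=pts(c,d)); o.append(im)
cv2.imwrite("pics/a.png",np.vstack([np.hstack(o[:2])])[:, :] if 0 else cv2.resize(np.vstack([np.hstack(o[:2]),np.hstack([o[2],o[2]*0])]),(800,600)))
E
```

```text
pics
{'clock': 0.0, 'joint_pos': array([-1.18219883,  0.68995321, -0.19453503,  1.56633919,  0.15731651,
        0.90251294, -0.21510867]), 'dq': array([-0.00017766,  0.00072365, -0.00018898,  0.00135561,  0.00120705,
       -0.0010117 , -0.00102757]), 'joint_torque': array([-2.01958901e-04, -5.27551138e+01, -1.26660157e+00, -1.53425163e+01,
       -5.25335013e-02,  6.44850676e-03,  1.49773327e-04]), 'tcp_pos': array([0.21695184, 0.58548396, 0.24893106]), 'orientation': array([-3.13978006e+00,  1.36657768e-04,  2.78689690e+00]), 'force': array([-0.09152865,  0.90910366, -0.4673909 ]), 'ft_torque': array([0.00464689, 0.02829189, 0.06065892]), 'gripper_force': 0.0, 'finger_gap': 0.9971647119712382}
scene {'fovy': 51.8773557286167, 'cx': 254.0007924531591, 'cy': 183.24916347156676, 'view': array([[ 0.85557352, -0.51726621,  0.02072738, -0.56700035],
       [ 0.3407392 ,  0.59283206,  0.72968962, -0.03828622],
       [-0.38973164, -0.61724049,  0.68346428, -0.96870005],
       [ 0.        ,  0.        ,  0.        ,  1.        ]])}
side {'fovy': 44.20250025727674, 'cx': 259.61668105866147, 'cy': 186.2712280871149, 'view': array([[-0.53567416,  0.84435612,  0.01076703,  0.54040117],
       [-0.70161615, -0.45214024,  0.5507304 ,  0.10714469],
       [ 0.4698808 ,  0.28745773,  0.83461374, -1.07950958],
       [ 0.        ,  0.        ,  0.        ,  1.        ]])}
wrist {'fovy': 67.42490587400519, 'cx': 254.4056067921328, 'cy': 194.5349954906845, 'view': array([[ 0.34818152,  0.93742305, -0.00276777, -0.623747  ],
       [-0.89414016,  0.33121548, -0.30134646,  0.04143095],
       [-0.28157239,  0.10739804,  0.9535107 , -0.39077718],
       [ 0.        ,  0.        ,  0.        ,  1.        ]])}
```

View pics/a.png

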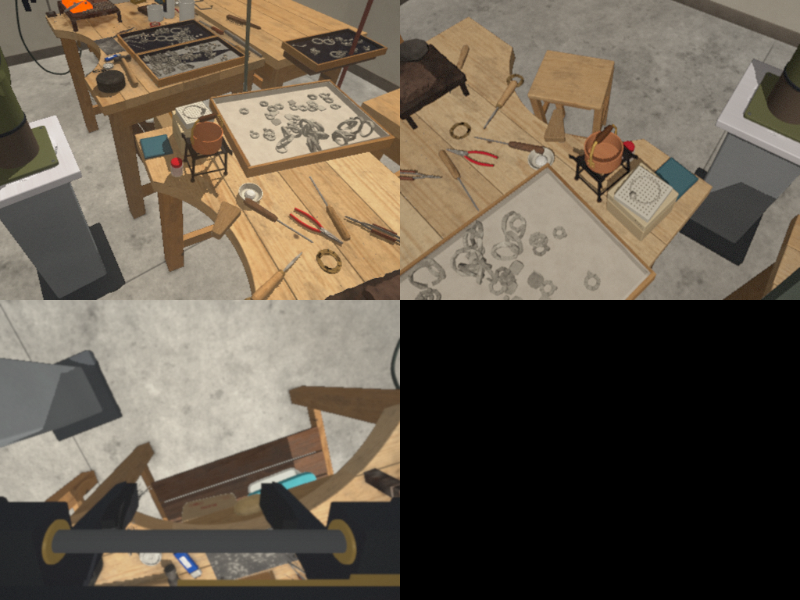

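Run:
```python
from h import *
A=np.load("/tmp/scene0.npz");B=np.load("/tmp/side0.npz")
a=cv2.resize(A["im"][110:250,170:350],(800-400+0,311),interpolation=cv2.INTER_CUBIC)
b=cv2.resize(B["im"][140:320,200:420],(400,327),interpolation=cv2.INTER_CUBIC)
cv2.imwrite("pics/b.png",np.hstack([a,b[:311]]))
W=A["W"]
for n,(u,v) in dict(pan=(265,185),tile=(200,188),jar=(225,206),dish=(320,245),brd=(250,140)).items(): print(n,W[v,u].round(3))
W=B["W"]
for n,(u,v) in dict(brd=(308,242),tile=(355,228),dish=(180,203),bl=(290,255)).items(): print(n,W[v,u].round(3))
# rectified heightmap from both
allW=np.vstack([A["W"].reshape(-1,3),B["W"].reshape(-1,3)]);allC=np.vstack([A["im"].reshape(-1,3),B["im"].reshape(-1,3)])
c=np.nanmean([A["W"][185,265],B["W"][242,308]],0);print(c)
m=np.all(np.isfinite(allW),1)&(abs(allW[:,0]-c[0])<.25)&(abs(allW[:,1]-c[1])<.25)&(allW[:,2]>-.02)&(allW[:,2]<.3)
P=allW[m];C=allC[m];o=np.argsort(P[:,2])
img=np.zeros((500,500,3),np.uint8)
for p,q in zip(P[o],C[o]):
    u=int((p[0]-c[0]+.25)*1000);v=int((.25-(p[1]-c[1]))*1000);img[max(v-1,0):v+2,max(u-1,0):u+2]=q
cv2.imwrite("pics/top.png",img)
```

```text
pan [ 0.461 -0.372  0.134]
tile [ 0.389 -0.188  0.007]
jar [ 0.395 -0.313  0.052]
dish [ 0.535 -0.49   0.016]
brd [ 0.527 -0.2    0.115]
brd [ 0.517 -0.216  0.116]
tile [ 0.387 -0.17   0.009]
dish [ 0.533 -0.492  0.019]
bl [ 0.555 -0.23   0.116]
[ 0.48939628 -0.29409637  0.12495736]
```

View pics/b.png

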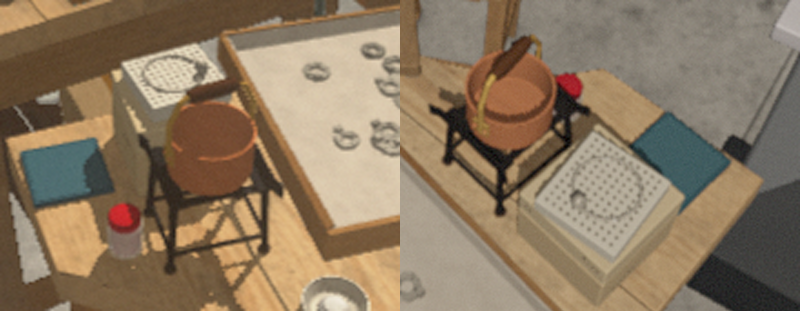

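View pics/top.png

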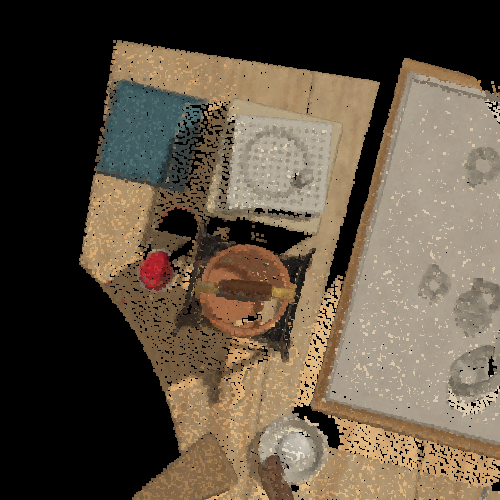

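```bash
cat >> h.py <<'E'
def rect(P):
    (c,s,a)=cv2.minAreaRect((P[:,:2]*1000).astype(np.float32)); return np.round(c,1),np.round(s,1),round(a,2)
def clean(m): return cv2.erode(m.astype(np.uint8),np.ones((3,3)))>0
E
python3 - <<'E'
from h import *
for n in("scene","side"):
    A=np.load(f"/tmp/{n}0.npz");im=A["im"];W=A["W"];hsv=cv2.cvtColor(im,cv2.COLOR_BGR2HSV).astype(int);H,S,V=np.moveaxis(hsv,-1,0)
    x,y,z=np.moveaxis(W,-1,0)
    def show(k,m,er=0):
        m=m.astype(np.uint8); l,L,st,_=cv2.connectedComponentsWithStats(m)[0:4]
        if l<2: print(n,k,"none");return
        i=1+np.argmax(st[1:,4]); mm=L==i
        P=W[mm]; print(n,k,mm.sum(),"mean",P.mean(0).round(4),"zmed",np.median(P[:,2]).round(4),rect(P))
    show("tile",(H>90)&(H<110)&(S>80)&(z>-.01)&(z<.02)&(x<.5)&(y>-.3))
    show("board",(z>.108)&(z<.135)&(x>.43)&(x<.6)&(y>-.28)&(y<-.14))
    show("hearth",(z>.090)&(z<.1)&(x>.43)&(x<.6)&(y>-.275)&(y<-.13))
    show("grip",(z>.178)&(z<.22)&(x>.4)&(x<.6)&(y>-.42)&(y<-.26)&(H<14)&(V<110))
    show("handle",(z>.155)&(z<.22)&(x>.4)&(x<.6)&(y>-.42)&(y<-.26))
    show("rim",(z>.139)&(z<.15)&(x>.4)&(x<.6)&(y>-.42)&(y<-.26))
    show("jar",(z>.04)&(z<.06)&(H<8)&(S>150)&(x<.45))
    show("dish",(z>.012)&(z<.03)&(x>.45)&(y<-.43)&(y>-.56)&(S<60))
    m=(V<60)&(z>.085)&(z<.112)&(x>.4)&(x<.58)&(y>-.42)&(y<-.25)
    P=W[m];print(n,"stand",len(P),rect(P))
    np.save(f"/tmp/st_{n}.npy",P)
P=np.vstack([np.load(f"/tmp/st_{n}.npy") for n in("scene","side")])
print("st",rect(P))
img=np.zeros((440,440),np.uint8)
for p in P: img[int((-.24-p[1])*2000),int((p[0]-.38)*2000)]=max(60,int((p[2]-.08)*8000))%256
cv2.imwrite("pics/st.png",img)
E
```

```text
scene tile 1 mean [ 0.3901 -0.1377  0.0081] zmed 0.0081 (array([ 390.1, -137.7]), array([0., 0.]), 0.0)
scene board 811 mean [ 0.5125 -0.2097  0.1155] zmed 0.1152 (array([ 518.5, -211.8]), array([91.1, 96.6]), 85.3)
scene hearth 267 mean [ 0.4649 -0.2205  0.0949] zmed 0.095 (array([ 476.3, -207.4]), array([111.5,  39.5]), 76.69)
scene grip 116 mean [ 0.4803 -0.3384  0.1967] zmed 0.1977 (array([ 482.8, -337.4]), array([13.7, 50.1]), 83.71)
scene handle 279 mean [ 0.4798 -0.3382  0.1884] zmed 0.1926 (array([ 483.4, -336.9]), array([14.7, 96.2]), 86.11)
scene rim 205 mean [ 0.4875 -0.3399  0.1425] zmed 0.1427 (array([ 487.3, -338.1]), array([89.7, 80.6]), 44.22)
scene jar 116 mean [ 0.3948 -0.3188  0.0512] zmed 0.0519 (array([ 395.6, -316.6]), array([33.2, 30.3]), 87.12)
scene dish 103 mean [ 0.5313 -0.4962  0.015 ] zmed 0.0151 (array([ 532.6, -495.3]), array([27.1, 26.5]), 62.39)
scene stand 236 (array([ 480.3, -335.5]), array([113.4, 112.9]), 77.72)
side tile 899 mean [ 0.3821 -0.1745  0.0083] zmed 0.0083 (array([ 388.6, -178.1]), array([87.8, 82.1]), 76.5)
side board 2793 mean [ 0.52
[... 182 characters left out ...]
6, 114.8]), 76.92)
side grip 212 mean [ 0.4862 -0.3316  0.1986] zmed 0.1991 (array([ 484.8, -333.2]), array([15.3, 50.3]), 85.34)
side handle 377 mean [ 0.4908 -0.3323  0.1921] zmed 0.197 (array([ 485.8, -333. ]), array([15.2, 94.9]), 84.17)
side rim 343 mean [ 0.4864 -0.3338  0.1436] zmed 0.1439 (array([ 486.2, -332.8]), array([86.3, 87.7]), 25.67)
side jar 8 mean [ 0.3854 -0.306   0.0535] zmed 0.0537 (array([ 386.1, -305. ]), array([14.5,  2.9]), 53.35)
side dish 146 mean [ 0.535  -0.4911  0.016 ] zmed 0.0158 (array([ 534.5, -492.3]), array([27.5, 28.4]), 38.58)
side stand 600 (array([ 483.9, -333.4]), array([108. , 116.1]), 74.91)
st (array([ 482.8, -336.7]), array([116.4, 115.3]), 75.62)
```

View pics/st.png

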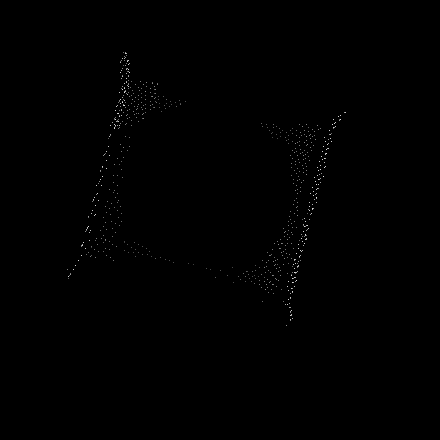

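```bash
cat >> h.py <<'E'
from scipy.spatial.transform import Rotation as R
def plan(way,polar=False,start=None):
    """way: [(x,y,z,yaw_deg,nrows)]; prints tool-frame rows from the measured pose"""
    s=manip.observe(); p=np.array(s["tcp_pos"]); yaw=s["orientation"][2]
    print("t",round(s["clock"],2),p.round(4),np.degrees(s["orientation"]).round(2),"F",s["force"].round(1),"gap",round(s["finger_gap"],3),round(s["gripper_force"],1))
    if start is not None: p=np.array(start[:3]); yaw=np.radians(start[3])
    for x,y,z,w,n in way:
        q=np.array([x,y,z]);w=yaw+np.radians((w-np.degrees(yaw)+180)%360-180)
        p0,y0=p,yaw
        for k in range(1,n+1):
            t=k/n; g=p0+(q-p0)*t
            if polar:
                a=[np.arctan2(v[1],v[0]) for v in(p0,q)];r=[np.hypot(*v[:2]) for v in(p0,q)]
                A=a[0]+(a[1]-a[0])*t;r=r[0]+(r[1]-r[0])*t;g[:2]=r*np.cos(A),r*np.sin(A)
            yk=y0+(w-y0)*t
            T=R.from_euler("xyz",[np.pi,0,yaw])
            d=T.inv().apply(g-p)
            print([float(v) for v in d.round(4)]+[0,0,round(float(yaw-yk),4)])
            p,yaw=g,yk
E
python3 -c "
from h import *
plan([(.485,-.335,.30,-5,20)],polar=True)"
```

```text
t 0.15 [0.217  0.5856 0.2491] [-1.7992e+02  1.0000e-02  1.5967e+02] F [ 0.1 -0.7 -0.2] gap 0.998 0.0
[-0.0566, -0.0043, -0.0025, 0, 0, 0.1437]
[-0.0566, -0.0014, -0.0025, 0, 0, 0.1437]
[-0.0564, 0.0016, -0.0025, 0, 0, 0.1437]
[-0.0561, 0.0046, -0.0025, 0, 0, 0.1437]
[-0.0556, 0.0075, -0.0025, 0, 0, 0.1437]
[-0.055, 0.0104, -0.0025, 0, 0, 0.1437]
[-0.0542, 0.0132, -0.0025, 0, 0, 0.1437]
[-0.0533, 0.016, -0.0025, 0, 0, 0.1437]
[-0.0522, 0.0187, -0.0025, 0, 0, 0.1437]
[-0.051, 0.0214, -0.0025, 0, 0, 0.1437]
[-0.0497, 0.024, -0.0025, 0, 0, 0.1437]
[-0.0482, 0.0265, -0.0025, 0, 0, 0.1437]
[-0.0466, 0.0289, -0.0025, 0, 0, 0.1437]
[-0.0449, 0.0312, -0.0025, 0, 0, 0.1437]
[-0.0431, 0.0334, -0.0025, 0, 0, 0.1437]
[-0.0412, 0.0355, -0.0025, 0, 0, 0.1437]
[-0.0391, 0.0375, -0.0025, 0, 0, 0.1437]
[-0.037, 0.0394, -0.0025, 0, 0, 0.1437]
[-0.0347, 0.0412, -0.0025, 0, 0, 0.1437]
[-0.0324, 0.0428, -0.0025, 0, 0, 0.1437]
```

>>> send_rows(plan=[[[-0.0566,-0.0043,-0.0025,0,0,0.1437,1],[-0.0566,-0.0014,-0.0025,0,0,0.1437,1],[-0.0564,0.0016,-0.0025,0,0,0.1437,1],[-0.0561,0.0046,-0.0025,0,0,0.1437,1],[-0.0556,0.0075,-0.0025,0,0,0.1437,1]]])

```text
clock: 0.78
tcp_pos: [0.4474, 0.4238, 0.262]
orientation: [3.142, -0.0, 2.064]
force: [0.1, -0.1, 0.8]
finger_gap: 0.997
gripper_force: 0.0
```

>>> send_rows(plan=[[[-0.055,0.0104,-0.0025,0,0,0.1437,1],[-0.0542,0.0132,-0.0025,0,0,0.1437,1],[-0.0533,0.016,-0.0025,0,0,0.1437,1],[-0.0522,0.0187,-0.0025,0,0,0.1437,1],[-0.051,0.0214,-0.0025,0,0,0.1437,1]]])

```text
clock: 1.4
tcp_pos: [0.5795, 0.1817, 0.2745]
orientation: [-3.141, -0.0, 1.345]
force: [1.1, 0.0, 0.6]
finger_gap: 1.0
gripper_force: 0.0
```

>>> send_rows(plan=[[[-0.0497,0.024,-0.0025,0,0,0.1437,1],[-0.0482,0.0265,-0.0025,0,0,0.1437,1],[-0.0466,0.0289,-0.0025,0,0,0.1437,1],[-0.0449,0.0312,-0.0025,0,0,0.1437,1],[-0.0431,0.0334,-0.0025,0,0,0.1437,1]]])

```text
clock: 2.02
tcp_pos: [0.5915, -0.0899, 0.287]
orientation: [-3.141, -0.0, 0.627]
force: [1.1, -0.2, -0.4]
finger_gap: 1.004
gripper_force: 0.0
```

>>> send_rows(plan=[[[-0.0412,0.0355,-0.0025,0,0,0.1437,1],[-0.0391,0.0375,-0.0025,0,0,0.1437,1],[-0.037,0.0394,-0.0025,0,0,0.1437,1],[-0.0347,0.0412,-0.0025,0,0,0.1437,1],[-0.0324,0.0428,-0.0025,0,0,0.1437,1]]])

```text
clock: 2.65
tcp_pos: [0.4843, -0.3354, 0.2995]
orientation: [-3.141, 0.0, -0.091]
force: [-0.5, -0.1, -0.2]
finger_gap: 0.998
gripper_force: 0.0
```

Run:
```python
from h import *
c,im,d=cam("wrist");W=pts(c,d);np.savez("/tmp/w1.npz",im=im,d=d,W=W)
cv2.imwrite("pics/w1.png",im)
hsv=cv2.cvtColor(im,cv2.COLOR_BGR2HSV).astype(int);H,S,V=np.moveaxis(hsv,-1,0);x,y,z=np.moveaxis(W,-1,0)
m=(z>.155)&(z<.22)&(abs(x-.485)<.08)&(abs(y+.335)<.06);print(m.sum(),rect(W[m]) if m.sum()>9 else 0)
m=(z>.185)&(z<.22)&(V<110)&(abs(x-.485)<.08)&(abs(y+.335)<.06);print(m.sum(),rect(W[m]) if m.sum()>9 else 0)
m=(H>90)&(H<110)&(S>80)&(z>-.01)&(z<.02)&(x<.5)&(y>-.3);print("tile",m.sum(),rect(W[m]) if m.sum()>9 else 0)
plan([])
```

```text
1236 (array([ 488.5, -334. ]), array([15.3, 88.9]), 85.1)
948 (array([ 480.9, -333.5]), array([15.3, 59.5]), 84.53)
tile 1722 (array([ 386.8, -179. ]), array([87.2, 75.2]), 75.53)
t 2.7 [ 0.4777 -0.3436  0.3007] [ 1.7957e+02  1.6000e-01 -6.1700e+00] F [-4.6 -5.3  0.1] gap 1.001 0.0
```

View pics/w1.png

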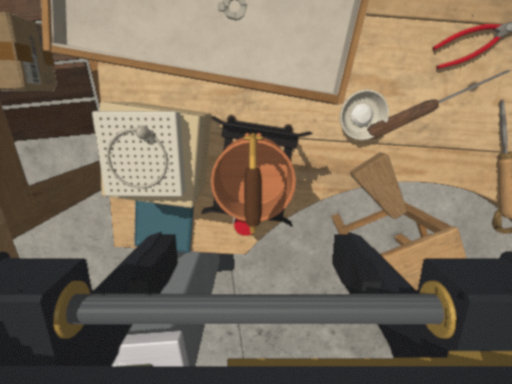

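>>> send_rows(plan=[[[0,0,0.02,0,0,0,1],[0,0,0.02,0,0,0,1],[0,0,0.02,0,0,0,1],[0,0,0,0,0,0,1],[0,0,0,0,0,0,1]]])

```text
clock: 3.32
tcp_pos: [0.4854, -0.3343, 0.2402]
orientation: [3.141, -0.001, -0.087]
force: [-0.8, -0.2, -0.1]
finger_gap: 0.998
gripper_force: 0.0
```

Run:
```python
from h import *
plan([])
c,im,d=cam("wrist");W=pts(c,d)
hsv=cv2.cvtColor(im,cv2.COLOR_BGR2HSV).astype(int);H,S,V=np.moveaxis(hsv,-1,0);x,y,z=np.moveaxis(W,-1,0)
m=(z>.155)&(z<.22)&(abs(x-.485)<.08)&(abs(y+.335)<.06);print(m.sum(),rect(W[m]) if m.sum()>9 else 0)
m=(z>.19)&(z<.22)&(V<110)&(abs(x-.485)<.08)&(abs(y+.335)<.06);print(m.sum(),rect(W[m]),np.median(z[m]),np.percentile(z[m],95))
m=(H>90)&(H<110)&(S>80)&(z>-.01)&(z<.02)&(x<.5)&(y>-.3);print("tile",m.sum(),rect(W[m]) if m.sum()>9 else 0)
m=(z>.139)&(z<.15)&(abs(x-.485)<.06)&(abs(y+.335)<.06);print("rim",m.sum(),rect(W[m]) if m.sum()>9 else 0)
```

```text
t 3.33 [ 0.4854 -0.3343  0.2402] [ 1.7998e+02 -4.0000e-02 -4.9800e+00] F [-0.8 -0.2 -0.1] gap 0.998 0.0
2016 (array([ 491. , -334.3]), array([15.6, 84.4]), 85.66)
1518 (array([ 483.4, -333.9]), array([15.2, 54.8]), 84.32) 0.19824154296060598 0.2001148824910227
tile 1066 (array([ 383.5, -177.7]), array([88.1, 68.6]), 76.26)
rim 1384 (array([ 484.7, -334. ]), array([87.8, 87.8]), 59.36)
```

>>> send_rows(plan=[[[0,0,0.02,0,0,0,1],[0,0,0.02,0,0,0,1],[0,0,0.015,0,0,0,1],[0,0,0,0,0,0,1],[0,0,0,0,0,0,0.1]]], squeeze=40)

```text
clock: 4.0
tcp_pos: [0.4855, -0.3346, 0.1854]
orientation: [3.141, -0.001, -0.087]
force: [0.6, -0.2, 0.5]
finger_gap: 0.911
gripper_force: 0.0
```

>>> send_rows(plan=[[[0,0,0,0,0,0,0],[0,0,0,0,0,0,0],[0,0,0,0,0,0,0],[0,0,0,0,0,0,0],[0,0,0,0,0,0,0]]], squeeze=40)

```text
clock: 4.62
tcp_pos: [0.4851, -0.3341, 0.1847]
orientation: [-3.141, 0.0, -0.087]
force: [0.6, -0.3, -0.7]
finger_gap: 0.349
gripper_force: 0.0
```

>>> send_rows(plan=[[[0,0,0,0,0,0,0],[0,0,0,0,0,0,0],[0,0,0,0,0,0,0],[0,0,0,0,0,0,0],[0,0,0,0,0,0,0]]])

```text
clock: 5.25
tcp_pos: [0.4851, -0.3341, 0.1847]
orientation: [-3.141, 0.0, -0.087]
force: [-0.9, 0.6, 0.8]
finger_gap: 0.161
gripper_force: 39.4
```

>>> send_rows(plan=[[[0,0,-0.005,0,0,0,0],[0,0,-0.01,0,0,0,0],[0,0,-0.01,0,0,0,0],[0,0,-0.015,0,0,0,0],[0,0,-0.02,0,0,0,0]]])

```text
clock: 5.88
tcp_pos: [0.4849, -0.334, 0.2457]
orientation: [-3.141, 0.0, -0.087]
force: [0.8, 0.4, -3.6]
finger_gap: 0.162
gripper_force: 39.7
```

Run:
```python
from h import *
plan([(.391,-.180,.247,-5,10)],start=(.485,-.334,.245,-5))
c,im,d=cam("side");W=pts(c,d)
hsv=cv2.cvtColor(im,cv2.COLOR_BGR2HSV).astype(int);H,S,V=np.moveaxis(hsv,-1,0);x,y,z=np.moveaxis(W,-1,0)
m=(abs(z-.204)<.006)&(abs(x-.485)<.06)&(abs(y+.335)<.06)&(S>90);print("rim",m.sum(),rect(W[m]) if m.sum()>9 else 0)
cv2.imwrite("pics/c.png",cv2.resize(im[100:300,180:440],None,fx=2,fy=2))
```

```text
t 5.88 [ 0.4849 -0.334   0.2457] [-1.7999e+02  2.0000e-02 -5.0000e+00] F [ 0.8  0.4 -3.6] gap 0.162 39.7
[-0.0107, -0.0145, -0.0002, 0, 0, 0.0]
[-0.0107, -0.0145, -0.0002, 0, 0, 0.0]
[-0.0107, -0.0145, -0.0002, 0, 0, 0.0]
[-0.0107, -0.0145, -0.0002, 0, 0, 0.0]
[-0.0107, -0.0145, -0.0002, 0, 0, 0.0]
[-0.0107, -0.0145, -0.0002, 0, 0, 0.0]
[-0.0107, -0.0145, -0.0002, 0, 0, 0.0]
[-0.0107, -0.0145, -0.0002, 0, 0, 0.0]
[-0.0107, -0.0145, -0.0002, 0, 0, 0.0]
[-0.0107, -0.0145, -0.0002, 0, 0, 0.0]
rim 383 (array([ 489. , -330.6]), array([77.2, 87.2]), 31.29)
```

View pics/c.png

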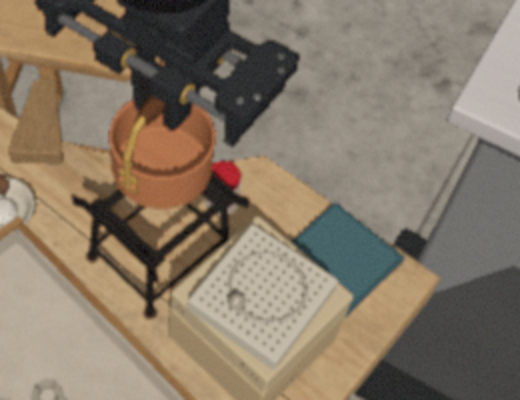

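>>> send_rows(plan=[[[-0.006,-0.008,0,0,0,0,0],[-0.011,-0.015,0,0,0,0,0],[-0.013,-0.018,0,0,0,0,0],[-0.014,-0.019,0,0,0,0,0],[-0.014,-0.019,0,0,0,0,0]]])

```text
clock: 6.55
tcp_pos: [0.4328, -0.2487, 0.244]
orientation: [-3.14, 0.002, -0.087]
force: [-0.2, 0.4, -2.5]
finger_gap: 0.162
gripper_force: 39.7
```

>>> send_rows(plan=[[[-0.014,-0.019,0,0,0,0,0],[-0.013,-0.018,0,0,0,0,0],[-0.012,-0.016,0,0,0,0,0],[-0.007,-0.009,0,0,0,0,0],[-0.003,-0.004,0,0,0,0,0]]])

```text
clock: 7.18
tcp_pos: [0.3906, -0.1797, 0.2446]
orientation: [-3.141, 0.0, -0.087]
force: [0.3, 0.0, -3.3]
finger_gap: 0.163
gripper_force: 39.7
```

Run:
```python
from h import *
plan([(.391,-.180,.247,-5,1)])
for n in("scene","side","wrist"):
    c,im,d=cam(n);W=pts(c,d);np.savez(f"/tmp/{n}2.npz",im=im,d=d,W=W)
    hsv=cv2.cvtColor(im,cv2.COLOR_BGR2HSV).astype(int);H,S,V=np.moveaxis(hsv,-1,0);x,y,z=np.moveaxis(W,-1,0)
    m=(H>85)&(H<115)&(S>60)&(z>-.01)&(z<.02)&(x<.5)&(y>-.3);print(n,"tile",m.sum(),rect(W[m]) if m.sum()>9 else 0)
    m=(V<70)&(z>.085)&(z<.112)&(x>.4)&(x<.58)&(y>-.42)&(y<-.25);P=W[m];print(n,"stand",len(P),rect(P) if len(P)>9 else 0)
    for a,b in((.0985,.1035),):
      m=(V<70)&(z>a)&(z<.112)&(x>.4)&(x<.58)&(y>-.42)&(y<-.25);P=W[m][:,:2]
      for s in(-1,1):
        Q=P[np.sign((P-[.4845,-.335])@[np.cos(.244),-np.sin(.244)])==s]
        e=(Q-[.4845,-.335])@np.array([np.cos(.244),-np.sin(.244)]); f=(Q-[.4845,-.335])@np.array([np.sin(.244),np.cos(.244)])
        k=abs(f)<.043
        if k.sum()>8: print("  flange",s,k.sum(),np.polyfit(f[k],e[k],1).round(4),(f.min().round(4),f.max().round(4)))
    m=(z>.108)&(z<.135)&(x>.43)&(x<.6)&(y>-.28)&(y<-.14);print("board",m.sum(),rect(W[m]) if m.sum()>9 else 0)
```

```text
t 7.17 [ 0.3906 -0.1797  0.2446] [-1.7998e+02  3.0000e-02 -4.9700e+00] F [ 0.3  0.  -3.3] gap 0.163 39.7
[0.0004, 0.0002, -0.0024, 0, 0, 0.0006]
scene tile 688 (array([436. , 125.1]), array([706.6,  92.4]), 81.54)
scene stand 459 (array([ 479.9, -335.2]), array([114.7, 114.1]), 77.96)
  flange -1 52 [-0.0034 -0.0541] (np.float64(-0.0605), np.float64(0.0543))
  flange 1 30 [-0.0033  0.0503] (np.float64(-0.0567), np.float64(0.036))
board 965 (array([ 518.8, -211.8]), array([93.6, 96.1]), 83.55)
side tile 1271 (array([ 387.4, -178.1]), array([89.2, 80.5]), 75.81)
side stand 1200 (array([ 484.6, -333. ]), array([111. , 114.5]), 75.58)
  flange -1 121 [-0.0038 -0.0528] (np.float64(-0.0531), np.float64(0.0571))
  flange 1 127 [-0.0005  0.0518] (np.float64(-0.0527), np.float64(0.057))
board 2786 (array([ 507.8, -217.9]), array([111.1, 118.2]), 84.06)
wrist tile 1522 (array([ 414.3, -184.3]), array([87.6, 44.6]), 77.4)
wrist stand 5831 (array([ 483.5, -333.9]), array([112.5, 115.9]), 75.39)
  flange -1 189 [ 0.0072 -0.0531] (np.float64(-0.0547), np.float64(0.0577))
  flange 1 504 [0.0011 0.0502] (np.float64(-0.056), np.float64(0.0372))
board 10638 (array([ 509.1, -208.2]), array([90.2, 74.8]), 84.43)
```

>>> send_rows(plan=[[[0.001,0,0.015,0,0,0,0],[0,0,0.025,0,0,0,0],[0,0,0.025,0,0,0,0],[0,0,0.025,0,0,0,0],[0,0,0.02,0,0,0,0]]])

```text
clock: 7.95
tcp_pos: [0.3929, -0.1814, 0.1336]
orientation: [3.141, -0.001, -0.088]
force: [0.1, 0.3, -2.1]
finger_gap: 0.168
gripper_force: 39.7
```

>>> send_rows(plan=[[[0,0,0.012,0,0,0,0],[0,0,0.01,0,0,0,0],[0,0,0.006,0,0,0,0],[0,0,0.005,0,0,0,0],[0,0,0,0,0,0,0]]])

```text
clock: 8.57
tcp_pos: [0.3921, -0.1805, 0.1016]
orientation: [-3.141, 0.0, -0.087]
force: [-0.6, 0.8, -2.5]
finger_gap: 0.167
gripper_force: 39.7
```

>>> send_rows(plan=[[[0,0,0.0015,0,0,0,0],[0,0,0.0015,0,0,0,0],[0,0,0.0005,0,0,0,0],[0,0,0,0,0,0,0],[0,0,0,0,0,0,0]]])

```text
clock: 9.2
tcp_pos: [0.3921, -0.1805, 0.0982]
orientation: [-3.142, -0.0, -0.087]
force: [0.5, -0.2, -3.9]
finger_gap: 0.167
gripper_force: 39.7
```

>>> send_rows(plan=[[[0,0,0.0007,0,0,0,0],[0,0,0.0005,0,0,0,0],[0,0,0,0,0,0,0],[0,0,0,0,0,0,0],[0,0,0,0,0,0,0]]])

```text
clock: 9.82
tcp_pos: [0.3923, -0.1803, 0.098]
orientation: [-3.141, -0.001, -0.087]
force: [-0.2, 1.5, 12.4]
finger_gap: 0.167
gripper_force: 38.5
```

Contact with the tile. Release.

>>> send_rows(plan=[[[0,0,0,0,0,0,0.3],[0,0,0,0,0,0,0.5],[0,0,0,0,0,0,0.6],[0,0,0,0,0,0,0.6],[0,0,0,0,0,0,0.6]]])

```text
clock: 10.45
tcp_pos: [0.3921, -0.1805, 0.0969]
orientation: [-3.142, 0.0, -0.087]
force: [0.0, 0.3, -0.0]
finger_gap: 0.599
gripper_force: 0.0
```

>>> send_rows(plan=[[[0,0,-0.01,0,0,0,0.6],[0,0,-0.02,0,0,0,0.6],[0,0,-0.03,0,0,0,0.6],[0,0,-0.04,0,0,0,0.6],[0,0,-0.05,0,0,0,0.6]]])

```text
clock: 11.08
tcp_pos: [0.3914, -0.18, 0.2485]
orientation: [-3.141, 0.001, -0.087]
force: [0.7, 0.0, -0.5]
finger_gap: 0.598
gripper_force: 0.0
```

Run:
```python
from h import *
plan([(.56,-.07,.25,76,10)])
for n in("scene","side","wrist"):
    c,im,d=cam(n);W=pts(c,d);np.savez(f"/tmp/{n}3.npz",im=im,d=d,W=W)
    hsv=cv2.cvtColor(im,cv2.COLOR_BGR2HSV).astype(int);H,S,V=np.moveaxis(hsv,-1,0);x,y,z=np.moveaxis(W,-1,0)
    m=(z>.053)&(z<.065)&(abs(x-.39)<.065)&(abs(y+.18)<.065)&(S>90);print(n,"rim",m.sum(),rect(W[m]) if m.sum()>9 else 0)
    m=(z>.112)&(z<.122)&(x>.46)&(x<.6)&(y>-.28)&(y<-.14)&(V>110)&(S<80);print("board",m.sum(),rect(W[m]) if m.sum()>9 else 0)
    m=(V<70)&(z>.09)&(z<.112)&(x>.4)&(x<.58)&(y>-.42)&(y<-.25);print("stand",m.sum(),rect(W[m]))
```

```text
t 11.07 [ 0.3914 -0.18    0.2485] [-1.7996e+02  8.0000e-02 -5.0000e+00] F [ 0.7  0.  -0.5] gap 0.598 0.0
[0.0158, -0.0124, -0.0001, 0, 0, -0.1414]
[0.0174, -0.0101, -0.0001, 0, 0, -0.1414]
[0.0187, -0.0075, -0.0001, 0, 0, -0.1414]
[0.0195, -0.0048, -0.0001, 0, 0, -0.1414]
[0.02, -0.002, -0.0001, 0, 0, -0.1414]
[0.0201, 0.0008, -0.0001, 0, 0, -0.1414]
[0.0198, 0.0037, -0.0001, 0, 0, -0.1414]
[0.0191, 0.0064, -0.0001, 0, 0, -0.1414]
[0.018, 0.009, -0.0001, 0, 0, -0.1414]
[0.0165, 0.0115, -0.0001, 0, 0, -0.1414]
scene rim 182 (array([ 398.3, -197.2]), array([ 88.5, 120.4]), 23.51)
board 874 (array([ 518.6, -212.7]), array([91.7, 96.5]), 84.86)
stand 426 (array([ 481.7, -338.1]), array([112.3, 114.5]), 75.46)
side rim 283 (array([ 392.3, -179.6]), array([87.9, 87.3]), 26.34)
board 2663 (array([ 518.9, -208.7]), array([90.6, 97. ]), 84.6)
stand 1150 (array([ 484.3, -333.1]), array([110.2, 114.9]), 75.92)
wrist rim 707 (array([ 392.4, -180.2]), array([87. , 87.6]), 22.66)
board 10537 (array([ 512.4, -208.5]), array([90.5, 80.8]), 84.88)
stand 5021 (array([ 483.1, -333.7]), array([112.7, 113.8]), 76.03)
```

```bash
cat >> h.py <<'E'
SC=np.array([.4838,-.334]);YA=np.radians(-14);EX=np.array([np.cos(YA),np.sin(YA)]);EY=np.array([-np.sin(YA),np.cos(YA)])
def st(xs,ys): return SC+xs*EX+ys*EY
def tost(p): return (np.array([(p-SC)@EX,(p-SC)@EY])*1000).round(1)
E
python3 - <<'E'
from h import *
p=st(.003,.205);print(p)
plan([(p[0],p[1],.21,76,9)],start=(.3918,-.1803,.248,-5))
E
```

```text
[ 0.53630488 -0.13581514]
t 11.22 [ 0.3931 -0.1808  0.2493] [179.94  -0.3   -4.97] F [-1.  -0.3 -1. ] gap 0.598 0.0
[0.0156, -0.0063, 0.0042, 0, 0, -0.1571]
[0.0164, -0.0038, 0.0042, 0, 0, -0.1571]
[0.0168, -0.0012, 0.0042, 0, 0, -0.1571]
[0.0167, 0.0014, 0.0042, 0, 0, -0.1571]
[0.0163, 0.004, 0.0042, 0, 0, -0.1571]
[0.0155, 0.0065, 0.0042, 0, 0, -0.1571]
[0.0143, 0.0089, 0.0042, 0, 0, -0.1571]
[0.0127, 0.011, 0.0042, 0, 0, -0.1571]
[0.0108, 0.0128, 0.0042, 0, 0, -0.1571]
```

>>> send_rows(plan=[[[0.0156,-0.0063,0.0042,0,0,-0.1571,0.55],[0.0164,-0.0038,0.0042,0,0,-0.1571,0.55],[0.0168,-0.0012,0.0042,0,0,-0.1571,0.55],[0.0167,0.0014,0.0042,0,0,-0.1571,0.55],[0.0163,0.004,0.0042,0,0,-0.1571,0.55]]])

```text
clock: 11.85
tcp_pos: [0.4719, -0.155, 0.2249]
orientation: [-3.139, 0.001, 0.703]
force: [-0.3, -0.4, -0.6]
finger_gap: 0.549
gripper_force: 0.0
```

>>> send_rows(plan=[[[0.0155,0.0065,0.0042,0,0,-0.1571,0.55],[0.0143,0.0089,0.0042,0,0,-0.1571,0.55],[0.0127,0.011,0.0042,0,0,-0.1571,0.55],[0.0108,0.0128,0.0042,0,0,-0.1571,0.55],[0,0,0,0,0,0,0.55]]])

```text
clock: 12.48
tcp_pos: [0.5365, -0.1349, 0.2079]
orientation: [-3.139, -0.001, 1.326]
force: [0.4, -0.8, -0.0]
finger_gap: 0.552
gripper_force: 0.0
```

>>> send_rows(plan=[[[0,0,0,0,0,0,0.55],[0,0,0,0,0,0,0.55],[0,0,0.01,0,0,0,0.55],[0,0,0.01,0,0,0,0.55],[0,0,0,0,0,0,0.55]]])

```text
clock: 13.1
tcp_pos: [0.5358, -0.1356, 0.188]
orientation: [-3.139, 0.0, 1.327]
force: [-0.4, 0.1, 0.3]
finger_gap: 0.553
gripper_force: 0.0
```

```bash
cat >> h.py <<'E'
def board(ns=("scene","side","wrist"),tag="x"):
    out={}
    for n in ns:
        c,im,d=cam(n);W=pts(c,d);np.savez(f"/tmp/{n}{tag}.npz",im=im,d=d,W=W);out[n]=im
        hsv=cv2.cvtColor(im,cv2.COLOR_BGR2HSV).astype(int);H,S,V=np.moveaxis(hsv,-1,0);x,y,z=np.moveaxis(W,-1,0)
        m=(z>.1105)&(z<.121)&(x>.40)&(x<.6)&(y>-.40)&(y<-.14)&(S<80)&(V>90);m=m.astype(np.uint8)
        k,L,s,_=cv2.connectedComponentsWithStats(m);i=1+np.argmax(s[1:,4]);P=W[L==i];r=rect(P)
        print(n,"board",s[i,4],r[1],"yaw-rel",round((r[2]-76+45)%90-45,2),"stand-frame",tost(r[0]/1000),"z",np.median(P[:,2]).round(4))
        q=r[0]/1000
        mb=(z>.122)&(z<.14)&(abs(x-q[0])<.06)&(abs(y-q[1])<.06)
        if mb.sum()>5: rb=rect(W[mb]);print("   bangle",mb.sum(),rb[1],tost(rb[0]/1000))
    return out
E
python3 - <<'E'
from h import *
plan([]);print(tost(manip.observe()["tcp_pos"][:2]))
board(tag="4")
E
```

```text
t 13.1 [ 0.5358 -0.1356  0.188 ] [-179.86    0.     76.01] F [-0.4  0.1  0.3] gap 0.553 0.0
[  2.5 205. ]
scene board 902 [93.5 95.1] yaw-rel 8.72 stand-frame [  4.2 126.8] z 0.115
   bangle 23 [10.3 10.9] [ 30.9 120. ]
side board 1401 [89.9 96.6] yaw-rel 8.58 stand-frame [  4.1 129.9] z 0.1162
   bangle 57 [23.  11.9] [ 29.2 121.2]
wrist board 4555 [51.6 88.3] yaw-rel 2.99 stand-frame [  2.6 153. ] z 0.1156
```

>>> send_rows(plan=[[[0,0,0.02,0,0,0,0.55],[0,0,0.02,0,0,0,0.55],[0,0,0.02,0,0,0,0.55],[0,0,0.0175,0,0,0,0.55],[0,0,0,0,0,0,0.55]]])

```text
clock: 13.88
tcp_pos: [0.5361, -0.1357, 0.111]
orientation: [-3.14, -0.0, 1.327]
force: [-1.0, 0.3, 0.0]
finger_gap: 0.553
gripper_force: 0.0
```

>>> send_rows(plan=[[[-0.005,0,0,0,0,0,0.55],[-0.005,0,0,0,0,0,0.55],[-0.003,0,0,0,0,0,0.55],[-0.003,0,0,0,0,0,0.55],[-0.003,0,0,0,0,0,0.55]]])

```text
clock: 14.5
tcp_pos: [0.5327, -0.154, 0.112]
orientation: [3.14, -0.001, 1.328]
force: [1.0, 2.0, 0.8]
finger_gap: 0.55
gripper_force: 0.8
```

>>> send_rows(plan=[[[-0.003,0,0,0,0,0,0.55],[-0.003,0,0,0,0,0,0.55],[-0.003,0,0,0,0,0,0.55],[-0.003,0,0,0,0,0,0.55],[0,0,0,0,0,0,0.55]]])

```text
clock: 15.12
tcp_pos: [0.5285, -0.1666, 0.1116]
orientation: [-3.141, 0.001, 1.326]
force: [0.5, -1.1, -1.1]
finger_gap: 0.547
gripper_force: 0.1
```

Run:
```python
from h import *
plan([]);print(tost(manip.observe()["tcp_pos"][:2]))
o=board(tag="5");cv2.imwrite("pics/d.png",np.hstack([cv2.resize(o["side"][130:310,250:420],(400,424)),cv2.resize(o["wrist"],(400,300))[:424] if 0 else cv2.copyMakeBorder(cv2.resize(o["wrist"],(400,300)),0,124,0,0,0)]))
```

```text
t 15.12 [ 0.5285 -0.1666  0.1116] [-1.7995e+02  3.0000e-02  7.5960e+01] F [ 0.5 -1.1 -1.1] gap 0.547 0.1
[  2.9 173.2]
scene board 935 [95.7 95.7] yaw-rel 0.64 stand-frame [ -2.1 115.9] z 0.1149
   bangle 113 [62.4 94.1] [ 14.7 150.6]
side board 1212 [52.9 95.7] yaw-rel -0.32 stand-frame [-2.  98.6] z 0.1162
   bangle 59 [12.9 56.1] [ 18.4 128. ]
wrist board 4803 [27.7 91.4] yaw-rel -0.33 stand-frame [ -0.4 124.2] z 0.1156
   bangle 1118 [20.1 68. ] [ 10.6 172.8]
```

View pics/d.png

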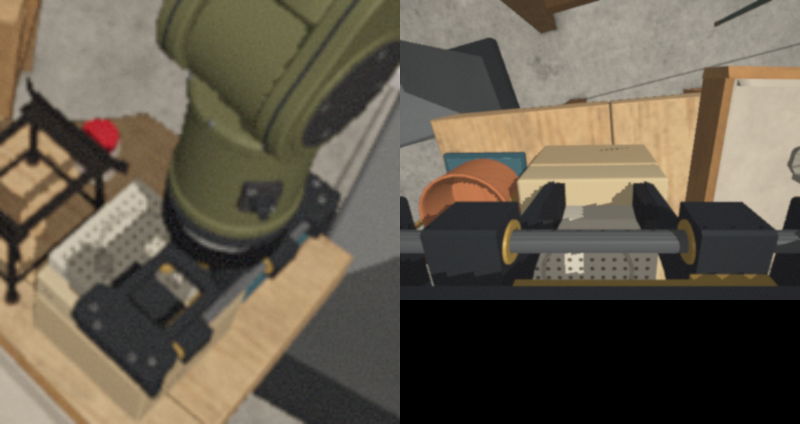

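>>> send_rows(plan=[[[-0.003,0,0,0,0,0,0.55],[-0.004,0,0,0,0,0,0.55],[-0.004,0,0,0,0,0,0.55],[-0.004,0,0,0,0,0,0.55],[-0.004,0,0,0,0,0,0.55]]])

```text
clock: 15.9
tcp_pos: [0.5244, -0.1847, 0.1116]
orientation: [-3.141, -0.0, 1.327]
force: [0.1, 1.0, -1.1]
finger_gap: 0.551
gripper_force: 0.6
```

>>> send_rows(plan=[[[-0.004,0,0,0,0,0,0.55],[-0.004,0,0,0,0,0,0.55],[-0.004,0,0,0,0,0,0.55],[-0.003,0,0,0,0,0,0.55],[0,0,0,0,0,0,0.55]]])

```text
clock: 16.52
tcp_pos: [0.5209, -0.1996, 0.1118]
orientation: [3.141, 0.001, 1.326]
force: [-0.5, -0.3, 1.5]
finger_gap: 0.549
gripper_force: 0.0
```

Run:
```python
from h import *
plan([]);print(tost(manip.observe()["tcp_pos"][:2]))
o=board(("scene","side"),tag="6");cv2.imwrite("pics/e.png",np.hstack([cv2.resize(o["side"][150:290,230:400],(400,330)),cv2.resize(o["scene"][110:240,190:350],(400,330))]))
```

```text
t 16.52 [ 0.5209 -0.1996  0.1118] [1.7998e+02 3.0000e-02 7.5980e+01] F [-0.5 -0.3  1.5] gap 0.549 0.0
[  3.5 139.3]
scene board 998 [93.6 95.3] yaw-rel -0.58 stand-frame [-1.8 81.5] z 0.1152
   bangle 113 [62.2 91.4] [ 15.  116.3]
side board 999 [48.5 95.1] yaw-rel -0.2 stand-frame [-1.  62.8] z 0.1163
   bangle 56 [12.1 13.6] [25.  74.3]
```

View pics/e.png

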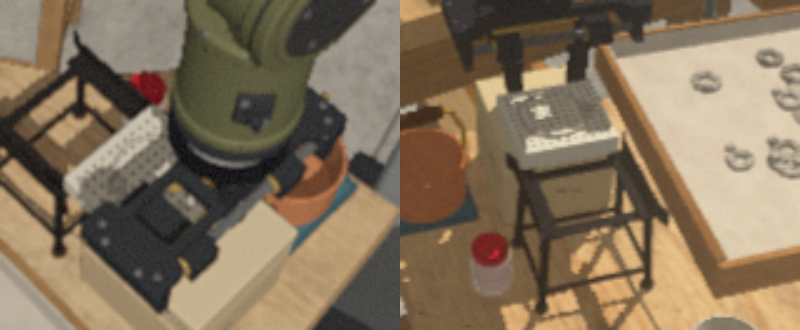

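>>> send_rows(plan=[[[-0.003,0,0,0,0,0,0.55],[-0.004,0,0,0,0,0,0.55],[-0.004,0,0,0,0,0,0.55],[-0.004,0,0,0,0,0,0.55],[-0.004,0,0,0,0,0,0.55]]])

```text
clock: 17.25
tcp_pos: [0.5164, -0.2176, 0.1118]
orientation: [3.141, -0.0, 1.327]
force: [0.7, 2.2, 1.3]
finger_gap: 0.554
gripper_force: 1.3
```

>>> send_rows(plan=[[[-0.004,0,0,0,0,0,0.55],[-0.004,0,0,0,0,0,0.55],[-0.004,0,0,0,0,0,0.55],[-0.004,0,0,0,0,0,0.55],[-0.004,0,0,0,0,0,0.55]]])

```text
clock: 17.88
tcp_pos: [0.5111, -0.2373, 0.1115]
orientation: [-3.141, 0.0, 1.326]
force: [0.2, 1.9, -0.7]
finger_gap: 0.549
gripper_force: 0.6
```

>>> send_rows(plan=[[[-0.004,0,0,0,0,0,0.55],[-0.004,0,0,0,0,0,0.55],[-0.004,0,0,0,0,0,0.55],[-0.003,0,0,0,0,0,0.55],[0,0,0,0,0,0,0.55]]])

```text
clock: 18.5
tcp_pos: [0.5078, -0.252, 0.1118]
orientation: [3.141, 0.001, 1.326]
force: [0.5, -0.2, -0.7]
finger_gap: 0.55
gripper_force: 0.0
```

Run:
```python
from h import *
plan([]);print(tost(manip.observe()["tcp_pos"][:2]))
o=board(("scene","side"),tag="7")
```

```text
t 18.5 [ 0.5078 -0.252   0.1118] [1.7998e+02 3.0000e-02 7.5980e+01] F [ 0.5 -0.2 -0.7] gap 0.55 0.0
[ 3.4 85.3]
scene board 1117 [95.4 95.1] yaw-rel -0.45 stand-frame [-1.7 29.2] z 0.1145
   bangle 120 [63.9 93. ] [15.9 62.1]
side board 697 [40.  93.2] yaw-rel -0.94 stand-frame [-0.7  4.7] z 0.1152
   bangle 46 [11.6 12.3] [24.7 19.8]
```

>>> send_rows(plan=[[[-0.003,0,0,0,0,0,0.55],[-0.004,0,0,0,0,0,0.55],[-0.004,0,0,0,0,0,0.55],[-0.004,0,0,0,0,0,0.55],[-0.004,0,0,0,0,0,0.55]]])

```text
clock: 19.23
tcp_pos: [0.5032, -0.27, 0.1117]
orientation: [3.142, -0.0, 1.327]
force: [-0.3, 1.3, 0.5]
finger_gap: 0.549
gripper_force: 0.9
```

>>> send_rows(plan=[[[-0.004,0,0,0,0,0,0.55],[-0.003,0,0,0,0,0,0.55],[-0.003,0,0,0,0,0,0.55],[-0.002,0,0,0,0,0,0.55],[0,0,0,0,0,0,0.55]]])

```text
clock: 19.85
tcp_pos: [0.5003, -0.2819, 0.1117]
orientation: [3.141, 0.0, 1.326]
force: [-0.2, -0.5, 0.5]
finger_gap: 0.551
gripper_force: 0.3
```

>>> send_rows(plan=[[[0.004,0,0,0,0,0,0.55],[0.008,0,0,0,0,0,0.55],[0.012,0,-0.01,0,0,0,0.55],[0.01,0,-0.03,0,0,0,0.55],[0.01,0,-0.04,0,0,0,0.55]]])

```text
clock: 20.48
tcp_pos: [0.5109, -0.2371, 0.1925]
orientation: [-3.14, -0.001, 1.328]
force: [0.3, -1.3, 0.3]
finger_gap: 0.551
gripper_force: 0.0
```

>>> send_rows(plan=[[[0.03,0,-0.04,0,0,0,0.55],[0.03,0,-0.04,0,0,0,0.55],[0.03,0,-0.02,0,0,0,0.55],[0.02,0,0,0,0,0,0.55],[0,0,0,0,0,0,0.55]]])

```text
clock: 21.1
tcp_pos: [0.5374, -0.1298, 0.291]
orientation: [-3.14, -0.001, 1.33]
force: [-0.2, -0.6, 0.2]
finger_gap: 0.552
gripper_force: 0.0
```

Run:
```python
from h import *
plan([]);print(tost(manip.observe()["tcp_pos"][:2]))
o=board(tag="8");cv2.imwrite("pics/f.png",np.hstack([cv2.resize(o["side"][130:290,230:410],(400,356)),cv2.resize(o["scene"][110:250,190:350],(400,356))]))
for n in("scene","side","wrist"):
    A=np.load(f"/tmp/{n}8.npz");W=A["W"];hsv=cv2.cvtColor(A["im"],cv2.COLOR_BGR2HSV);x,y,z=np.moveaxis(W,-1,0)
    m=(hsv[...,2]<70)&(z>.085)&(z<.112)&(x>.4)&(x<.58)&(y>-.42)&(y<-.25);r=rect(W[m]);print(n,"stand",m.sum(),r,tost(r[0]/1000))
    m=(z>.053)&(z<.065)&(abs(x-.39)<.055)&(abs(y+.18)<.055)&(hsv[...,1]>90)&(hsv[...,0]<20);print(n,"rim",m.sum(),rect(W[m]) if m.sum()>9 else 0)
```

```text
t 21.1 [ 0.5374 -0.1298  0.291 ] [-1.7991e+02 -4.0000e-02  7.6230e+01] F [-0.2 -0.6  0.2] gap 0.552 0.0
[  2.6 211.1]
scene board 1186 [92.9 96. ] yaw-rel -0.53 stand-frame [-1.7 -3.8] z 0.1139
   bangle 25 [10.4 11. ] [ 23.5 -14.9]
side board 2212 [91.  96.6] yaw-rel -0.22 stand-frame [-2.  -0.7] z 0.1149
   bangle 48 [12.5 12.9] [24.9 -9.9]
wrist board 2137 [56.9 95.1] yaw-rel -0.22 stand-frame [ -2.  -17.5] z 0.1143
   bangle 89 [11.4 12.7] [24.3 -9.1]
scene stand 113 (array([ 482. , -337.5]), array([113.3, 114.4]), 75.47) [-0.9 -3.8]
scene rim 173 (array([ 392.1, -183.5]), array([88.1, 85. ]), 55.31)
side stand 250 (array([ 484.3, -332.4]), array([111.6, 115.3]), 76.03) [0.1 1.7]
side rim 47 (array([ 355.5, -161. ]), array([31.9,  6.4]), 59.62)
wrist stand 210 (array([ 483.4, -332.9]), array([110.8, 113.3]), 75.78) [-0.7  1. ]
wrist rim 438 (array([ 390.7, -177.7]), array([87.2, 81.2]), 32.57)
```

View pics/f.png

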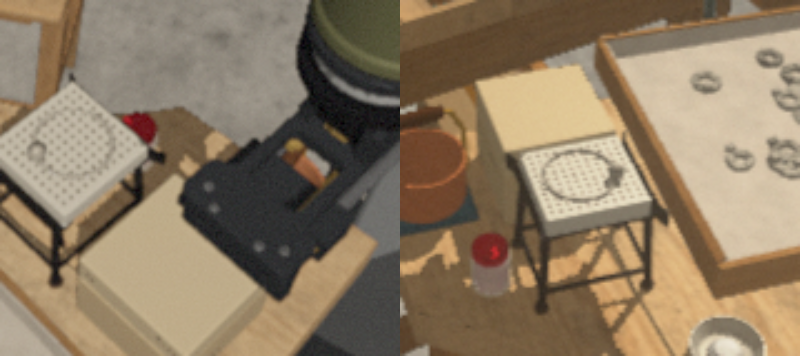

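```bash
python3 -c "
from rig import manip
print(manip.hand_in())"
```

```text
the job is handed in; nothing more can be done
None
```

The job is handed in; no verdict came back. By my last measurements the pan stands on the tile within a few mm of its centre. The board lies flat on both rails, about 2 mm or less from the middle along and across them. The bangle has not moved on the board, and I did not touch the jar or dish.

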